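# Reset the grind dial and purge

### The job

Turn the grinder's big knurled dial with a fingertip until it clicks into place with its white pointer at the orange mark, and take the finger off it. Then press the green button on the grinder right down to purge, and let it come back up. Pick nothing up: leave all the cups, tools and jars standing where they are, and do not press the button before the dial is set.

Things in the scene. Friction and masses are not known exactly. Their poses are not given: they have to be found in the camera images.
- grinder: coffee grinder, bolted down, with a flat steel deck 190 mm above the counter; foot 250 x 150 mm, deck 235 mm (along x) x 152 mm (along y). Origin on the counter; its -x axis is its front (towards the robot at yaw 0), z up. The dial's axis stands at x = +30 mm, y = 0 in this frame, the purge button's at x = -88 mm, y = 0
- orange_mark (a point): middle of the orange bar, 16 x 9 mm, on the deck straight to the front of the dial, 62 mm from its axis. It is the middle one of five marks round the dial, 0.45 rad apart; the others are small black squares
- dial (a joint): angle (rad) of the dial; grows counter-clockwise seen from above. Five click stops, one at each mark: 0, 0.45, 0.90 (orange mark), 1.35 and 1.80; let go, it springs into the nearest. It starts at 0 or 0.45, one or two clicks short of the orange mark. Turning it over a click takes up to about 0.06 N m; end stops at -0.12 and 1.92
- dial_top (a point): centre of the dial's top face, 216 mm above the counter. Black knurled disc, 100 mm across (102 mm over the knurls), 22 mm thick; too wide for a gripper, it is turned by dragging a fingertip round on its top face or rim. The top is flat and rigid (does not sink; friction with a fingertip at least 0.45); a silver disc 38 mm across marks its middle. Frame turns with the dial
- dial_pointer (a point): outer end of the dial's white pointer line, on the top face 48 mm from the axis; turns with the dial and points at the current mark (in the grinder's frame at angle pi - 0.90 + dial value about the dial's axis, from +x)
- purge (a joint): travel (m) of the purge button, 0 when out, grows downwards to 0.006 fully down; springs back
- purge_top (a point): centre of the top face of the green purge button, 26 mm across, vertical axis; when out, its top is 212 mm above the counter. It sits in a black collar 42 mm across, 12 mm tall. A press straight down of about 1.2 N starts it and 4 N takes it fully down
- dosing_cup_mid (a point): centre, half-way up, of the aluminium cup, 66 mm across, 58 mm tall, standing on the grinder's foot under the spout; loose, to be left where it is
- tamper_mid (a point): centre, half-way up, of the dark wooden tamper, 58 mm across, 92 mm tall, upright to the left (+y) of the grinder; loose, to be left where it is
- portafilter_mid (a point): centre, half-way up, of the steel portafilter head, 70 mm across, 30 mm tall, with a black handle reaching 185 mm from its centre, lying to the right of the grinder; loose, to be left where it is
- milk_jug_mid (a point): centre, half-way up, of the steel milk jug with a handle, 90 mm across, 110 mm tall, on the counter; loose, to be left where it is
- sugar_jar_mid (a point): centre, half-way up, of the amber glass jar with a steel lid, 76 mm across, 110 mm tall, on the counter; loose, to be left where it is
- white_cup_mid (a point): centre, half-way up, of the white cup, 66 mm across, 58 mm tall, on the counter; loose, to be left where it is
- blue_cup_mid (a point): centre, half-way up, of the blue cup, 66 mm across, 58 mm tall, on the counter; loose, to be left where it is

How it is judged (in metres and radians):
On the way, in this order (a step that is already met when the one before it is completed fails the run):
1. the dial rests in the click stop at the orange mark, let go (value of joint dial between 0.82 and 0.98 rad and contact force between each of the fingers, the arm and dial below 0.3 N and velocity of joint dial between -0.1 and 0.1 rad/s), for 0.2 s.
2. the purge button is pressed right down (value of joint purge above 0.0045 m), for 0.05 s.
At the end, for the whole second after the job is handed in: The dial rests within 0.08 rad of its click stop at the orange mark (0.90 rad), the purge button has been pressed at least 4.5 mm after that and is back out (within 1.5 mm), and every loose thing stands upright within 20 mm of where it was (value of joint dial between 0.82 and 0.98 rad and velocity of joint dial between -0.1 and 0.1 rad/s and value of joint purge below 0.0015 m and distance of each of dosing_cup_mid, tamper_mid, portafilter_mid, milk_jug_mid, sugar_jar_mid, white_cup_mid, blue_cup_mid from where it was at the start of the episode below 0.02 m and angle between each of dosing_cup_mid, tamper_mid, portafilter_mid, milk_jug_mid, sugar_jar_mid, white_cup_mid, blue_cup_mid's own z axis and vertical below 0.2 rad); the robot touches nothing.
It fails at once if the purge button is pressed before the dial stands at the orange mark (value of joint purge above 0.003 m and not (value of joint dial between 0.82 and 0.98 rad)).
It fails at once if a loose thing is lifted, knocked over or pushed more than 30 mm (distance of any of dosing_cup_mid, tamper_mid, portafilter_mid, milk_jug_mid, sugar_jar_mid, white_cup_mid, blue_cup_mid from where it was at the start of the episode above 0.03 m).
It also fails if it takes over 42 s, if anything falls off the work surface, if the arm or the gripper's body presses on something with over 40 N, if the wrist force passes 120 N, or if a joint passes its speed limit or range.

### The arm

A 6-joint arm with a two-finger parallel gripper is mounted at the origin on the work surface. World frame = base frame: x ahead of the robot, y to its left, z up, the work surface at z = 0. Lengths are in m, angles in degrees, forces in N, time in s.
With the tool pointing down it reaches from about 0.35 to 0.975 m from the base axis. Payload 7.1 kg.
Tool frame: the origin (TCP) lies between the finger pads; the fingertips stand 25 mm ahead of it and the grasp point (between the pads) lies 6 mm ahead of it; z points along the fingers, y is the line along which they close (so a half turn about z gives the same grasp; the last joint's range is limited). The gripper opens to 88 mm and grips with 3 to 60 N. Pads are 20 mm wide; open, the fingers measure 115 mm over their backs; the gripper's body (75 mm by 178 mm) begins 61 mm behind the grasp point.
Start: joints at [-69.844, 24.242, 93.386, -0, 62.372, -1.089], TCP at [0.226, -0.583, 0.248] pointing down, gripper open.
Joint ranges: [-172.04, 172.04], [-51.8, 120.97], [4.93, 147.93], [-75.15, 255.16], [6.16, 154.13], [-145.62, 145.62]. Speed limits (degrees/s): [136.94, 136.94, 172.46, 180, 180, 180].

### API

Orientations are given as [roll, pitch, yaw] about the fixed x, y, z axes, in that order (R = Rz(yaw) Ry(pitch) Rx(roll)).
In Python, from workcell import robot gives the robot as it stands.
- The arm moves only by the tool step_arm, never from a script. Its argument "steps" is a list of rows, each a list of 5 numbers: the opening in per cent of the stroke, from 0 (shut) to 100 (fully open), then the shift along the tool's x, y, z in mm, then the turn about the tool's z in rad. A call has 1 to 10 rows; each row shifts and turns the commanded pose from where the row before left it, along the tool's axes as they then stand; what a row does not reach is not made up. A row lasts 1/10 s, in which the tool goes at most 50 mm and 8.59 degrees, less where a joint would pass 70% of its speed; a pose out of reach is approached as far as the arm can. A call is refused whole if a number of a shift passes 50 or a number of a turn 0.15, either way. A call with a gripper value outside its range is refused whole. The fingers move at their own pace and stop on an object; the grip force is fixed at half the most. Time passes only in rows, so rows that do not move let the fingers close. It gives the time, the measured TCP pose, the force, the opening and the grip force at its end, in the units of the state.
- robot.read_state(): the state, without advancing time (a new reading comes with each control period).
- robot.get_image(name): name is "scene" or "top" or "wrist"; returns a dict with "pixels" (480x640x3 uint8, red, green, blue), "fx", "fy", "cx", "cy" (pixels), "dist_coeffs" ([k1, k2, p1, p2, k3] as OpenCV has them; the pictures are not rectified), "R" (3x3) and "t" (3): a world point X has camera coordinates R X + t. Camera axes: x right, y down, z forward; pixel columns grow to the right and rows downward; lengths in m; the calibration is good to about 2 mm. A picture is of the moment at which its call begins. There is no depth.
- robot.close_job(): hands the job in; it is judged then, once.
The state is a dict: "time": time; "joint_positions": joint angles; "joint_vel": joint speeds; "joint_efforts": joint torques, N m; "tool_pos": TCP position; "tool_rot": TCP orientation; "ft_force": force on the tool from outside, world axes, zero at the start; "moment": the same for the moment, N m; "gripper_width": opening from 0.0 (shut) to 1.0 (fully open); "grasp_force": force on a finger pad.
Only numpy, scipy, OpenCV 4.12 (cv2) and the standard library are available. Lean on these libraries where they do the work, as an engineer would, in place of code of your own. Each camera call takes 0.05 s, during which the arm holds its last target. There are 200 camera calls.

## Working session

There is one attempt and no reset: what is moved stays moved. The work goes in short steps, Python scripts to look and compute and a tool call to move; the robot and the scene stay as the last step left them, time stands still between calls to the robot, and variables do not carry over. Pictures are saved under pics/ and viewed, at most 10 in all, crops included, and the job is handed in when it is done.

Besides the shell and the picture viewer there is one more tool, called after ">>>" as a command line: name --pt "numbers of a row" for each row, then --argument value for the rest. step_arm: Moves the arm, as the interface text tells. Its arguments: {"type":"object","properties":{"steps":{"type":"array","items":{"type":"array","items":{"type":"number"}}}},"required":["steps"]}

```bash
mkdir -p pics
cat > h.py <<'E'
import numpy as np, cv2, json
from workcell import robot
def snap(name,f):
    d=robot.get_image(name); cv2.imwrite(f'pics/{f}.png',d['pixels'][:,:,::-1])
    np.savez(f'pics/{f}.npz',**{k:np.array(v) for k,v in d.items()}); return d
def load(f): return np.load(f'pics/{f}.npz')
def K(d): return np.array([[d['fx'],0,d['cx']],[0,d['fy'],d['cy']],[0,0,1.]])
def pix2w(d,uv,z):
    n=cv2.undistortPoints(np.array([[uv]],float),K(d),d['dist_coeffs'])[0,0]
    r=d['R'].T@np.array([n[0],n[1],1]); c=-d['R'].T@d['t']
    return c+r*(z-c[2])/r[2]
def w2pix(d,X):
    return cv2.projectPoints(np.array(X,float).reshape(-1,3),cv2.Rodrigues(d['R'])[0],d['t'],K(d),d['dist_coeffs'])[0][:,0]
E
python3 - <<'E'
from h import *
snap('top','top1'); snap('scene','scene1')
s=robot.read_state(); print(s['time'],s['tool_pos'],s['tool_rot'],s['ft_force'])
E
```

```text
0.1 [ 0.22635346 -0.58207839  0.24700254] [-1.79922518e+02 -8.12493118e-04  2.12463297e+01] [-0.54808083  0.20082957  0.06316256]
```

View pics/top1.png

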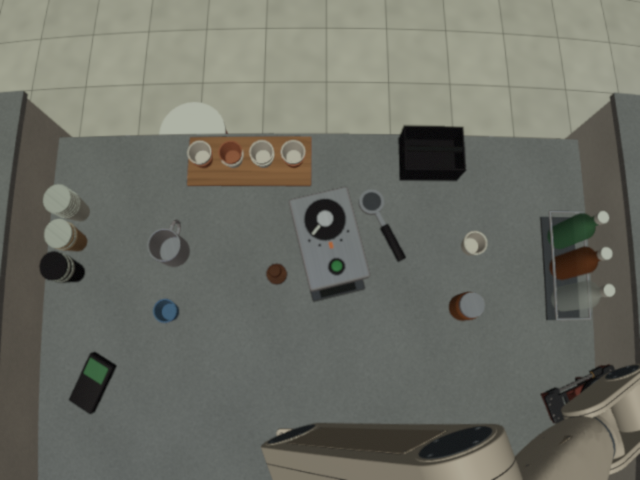

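View pics/scene1.png

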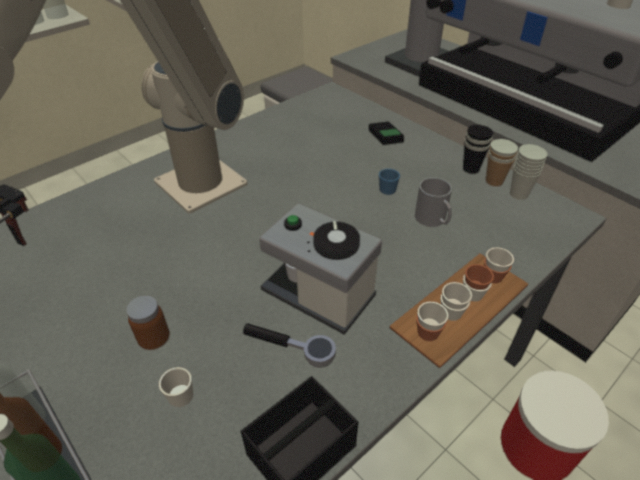

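Run:
```python
from h import *
d=load('top1'); im=d['pixels'][180:310,270:400,::-1]
cv2.imwrite('pics/c1.png',cv2.resize(im,(598,598),interpolation=cv2.INTER_CUBIC))
print('cam',-d['R'].T@d['t'])
for n,uv,z in [('dial',(325,219),.216),('btn',(336.5,266.5),.212),('orange',(331.5,244.5),.19)]: print(n,pix2w(d,uv,z))
```

```text
cam [0.35251626 0.0022957  1.45568193]
dial [ 0.63942699 -0.01654699  0.216     ]
btn [ 0.5240221  -0.04430271  0.212     ]
orange [ 0.5814305  -0.03296717  0.19      ]
```

View pics/c1.png

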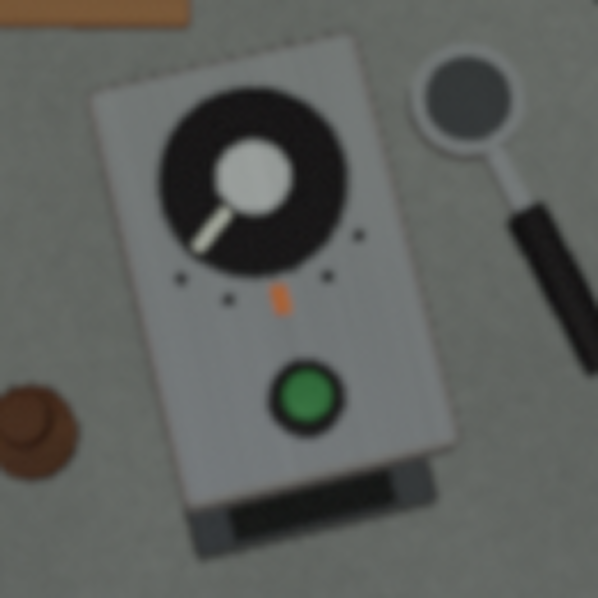

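The pictures show the dial's silver centre at about (324.8, 218.1), the button at (336.3, 265.7) and the orange mark at (331, 244). The pointer tip sits at about (312.5, 233.7), on the far-left mark, so the dial is at 0 and needs two clicks counter-clockwise.

Run:
```python
from h import *
d=load('top1')
C=pix2w(d,(324.8,218.1),.216); B=pix2w(d,(336.3,265.7),.212); P=pix2w(d,(312.5,233.7),.216)
ax=(B-C)[:2]; print(C,B,'dist',np.hypot(*ax),'front ang',np.degrees(np.arctan2(ax[1],ax[0]))%360)
p=(P-C)[:2]; print('ptr r',np.hypot(*p),'ang',np.degrees(np.arctan2(p[1],p[0]))%360)
# second view check
e=load('scene1'); print(w2pix(e,[C,B]))
im=e['pixels'][195:295,250:390,::-1]; cv2.imwrite('pics/c2.png',cv2.resize(im,(784,560),interpolation=cv2.INTER_CUBIC))
s=robot.read_state(); y=np.radians(s['tool_rot'][2]); 
tx=np.array([np.cos(y),np.sin(y)]); ty=np.array([np.sin(y),-np.cos(y)])
T=C[:2]+.036*tx; v=T-s['tool_pos'][:2]; print('T',T,'shift tool xy mm',1e3*v@tx,1e3*v@ty)
```

```text
[ 0.64166138 -0.01605965  0.216     ] [ 0.52595247 -0.04382698  0.212     ] dist 0.11899402051126347 front ang 193.49441865024644
ptr r 0.04869654034225593 ang 142.58892146128917
[[337.71414087 236.53812372]
 [293.55502384 217.71253652]]
T [ 0.6752145  -0.00301403] shift tool xy mm 628.1928124434064 -377.0484619460297
```

View pics/c2.png

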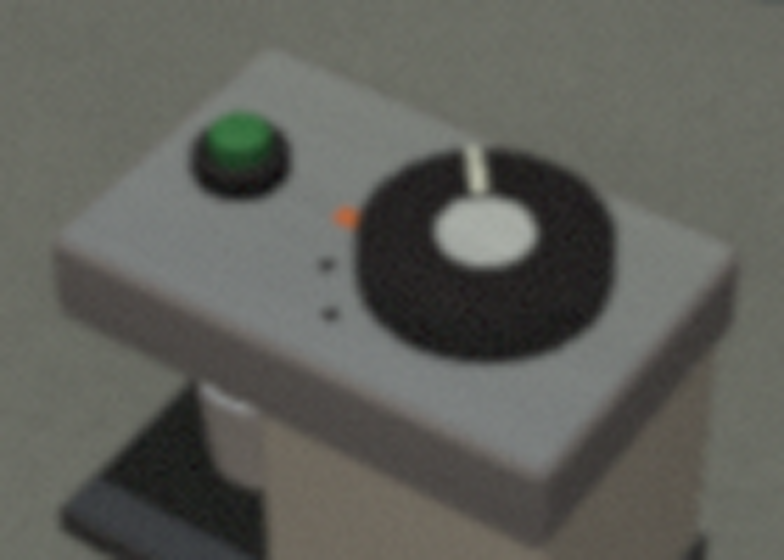

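The scene view puts the silver centre at (336.8, 236.4) and the button at (292.9, 218.7), which agrees with the projected top-view positions to about 1 px. Moving over now.

>>> step_arm --pt "0 0 0 -30 0" --pt "0 20 -12 -30 0" --pt "0 42 -25 0 0" --pt "0 42 -25 0 0" --pt "0 42 -25 0 0" --pt "0 42 -25 0 0" --pt "0 42 -25 0 0" --pt "0 42 -25 0 0" --pt "0 42 -25 0 0" --pt "0 42 -25 0 0"

```text
time: 1.1
tool_pos: [0.4822, -0.254, 0.3075]
tool_rot: [-180.0, 0.0, 21.2]
ft_force: [1.8, -0.9, 0.1]
gripper_width: 0.128
grasp_force: 0.0
```

>>> step_arm --pt "0 42 -25 0 0" --pt "0 42 -25 0 0" --pt "0 42 -25 0 0" --pt "0 42 -25 0 0" --pt "0 42 -25 0 0" --pt "0 30 -20 0 0" --pt "0 0 0 0 0"

```text
time: 1.8
tool_pos: [0.6544, -0.03, 0.3069]
tool_rot: [-180.0, -0.0, 21.5]
ft_force: [0.0, 0.4, -0.3]
gripper_width: 0.007
grasp_force: 0.0
```

```bash
cat > go.py <<'E'
from h import *
import sys
s=robot.read_state(); y=np.radians(s['tool_rot'][2]); tx=np.array([np.cos(y),np.sin(y)]); ty=np.array([np.sin(y),-np.cos(y)])
C=np.array([.6417,-.0161]); B=np.array([.526,-.0438])
for n,T in (('dial',C+.036*tx),('btn',B)):
    v=(T-s['tool_pos'][:2])*1e3; print(n,'shift',v@tx,v@ty)
r=s['tool_pos'][:2]-C; print(s['time'],s['tool_pos'],s['tool_rot'],s['ft_force'],s['gripper_width'],'r',np.hypot(*r),'phi',np.degrees(np.arctan2(r[1],r[0])),'tip z',s['tool_pos'][2]-.025)
E
python3 go.py
```

```text
dial shift 29.278515257849595 -17.60150497130129
btn shift -124.52743979956418 -34.200810770358004
1.8 [ 0.65440094 -0.0300168   0.3068565 ] [-1.79952671e+02 -2.11120193e-02  2.14842809e+01] [ 0.04974144  0.42731318 -0.31571127] 0.007090124431771873 r 0.018841213718699318 phi -47.6153680403336 tip z 0.28185649569451243
```

>>> step_arm --pt "0 29 -18 0 0" --pt "0 0 0 20 0" --pt "0 0 0 20 0" --pt "0 0 0 16 0" --pt "0 0 0 0 0" --pt "0 0 0 0 0"

```text
time: 2.4
tool_pos: [0.6729, -0.0072, 0.2517]
tool_rot: [-180.0, 0.0, 21.2]
ft_force: [0.4, 0.1, 0.7]
gripper_width: 0.004
grasp_force: 0.0
```

```bash
python3 go.py
```

```text
dial shift 3.6625564794228818 -2.965867270956358
btn shift -150.22241831748485 -18.99436430381732
2.4 [ 0.67292045 -0.00716745  0.25167621] [-1.79992090e+02  3.39498738e-02  2.12067575e+01] [0.38035996 0.06462831 0.74917389] 0.004449696310290108 r 0.032473167725299686 phi 15.966467350328793 tip z 0.22667621268003066
```

>>> step_arm --pt "0 3 -3 4 0" --pt "0 0 0 3 0" --pt "0 0 0 2 0" --pt "0 0 0 1 0" --pt "0 0 0 0 0"

```text
time: 2.9
tool_pos: [0.6748, -0.0026, 0.2416]
tool_rot: [-180.0, 0.0, 21.2]
ft_force: [-0.0, 0.0, 0.2]
gripper_width: 0.008
grasp_force: 0.0
```

>>> step_arm --pt "0 0 0 0.5 0" --pt "0 0 0 0 0" --pt "0 0 0 0.5 0" --pt "0 0 0 0 0"

```text
time: 3.3
tool_pos: [0.675, -0.0027, 0.2414]
tool_rot: [180.0, -0.0, 21.2]
ft_force: [-1.5, 0.5, 5.0]
gripper_width: 0.005
grasp_force: 2.4
```

>>> step_arm --pt "0 0 0 0.5 0" --pt "0 0 0 0 0"

```text
time: 3.5
tool_pos: [0.675, -0.0028, 0.2413]
tool_rot: [180.0, -0.0, 21.2]
ft_force: [-2.0, -0.4, 7.6]
gripper_width: 0.008
grasp_force: 3.9
```

>>> step_arm --pt "0 0 0 0.5 0" --pt "0 0 0 0 0"

```text
time: 3.7
tool_pos: [0.6751, -0.0028, 0.2413]
tool_rot: [180.0, -0.1, 21.2]
ft_force: [-4.1, -0.7, 10.0]
gripper_width: 0.001
grasp_force: 5.2
```

>>> step_arm --pt "0 -0.2 -3.6 0.2 -0.1" --pt "0 -0.2 -3.6 0 -0.1" --pt "0 -0.2 -3.6 0 -0.1" --pt "0 -0.2 -3.6 0 -0.1" --pt "0 -0.2 -3.6 0 -0.1"

```text
time: 4.2
tool_pos: [0.665, 0.0118, 0.2413]
tool_rot: [179.9, -0.1, 50.1]
ft_force: [-2.1, -1.1, 9.0]
gripper_width: 0.003
grasp_force: 4.9
```

```bash
python3 go.py
```

```text
dial shift -0.3429839765255799 -0.061748050957956005
btn shift -131.77989804467956 -71.09396210308927
4.2 [0.66504808 0.01175109 0.24128259] [ 1.79879180e+02 -8.07652637e-02  5.01236267e+01] [-2.1372328  -1.08332797  9.01646763] 0.0027732631734219766 r 0.03634303643257939 phi 50.02627919566717 tip z 0.2162825899089929
```

Tracking well: the radius is 36.3 mm and the finger has gone 29° round. Continuing to about 0.93 rad in total.

>>> step_arm --pt "0 -0.2 -3.6 0 -0.1" --pt "0 -0.2 -3.6 0 -0.1" --pt "0 -0.2 -3.6 0 -0.1" --pt "0 -0.2 -3.6 0 -0.1" --pt "0 0 -1 0 -0.03" --pt "0 0 0 0 0"

```text
time: 4.8
tool_pos: [0.6518, 0.0193, 0.2413]
tool_rot: [179.8, -0.1, 74.6]
ft_force: [-0.2, 0.8, 9.1]
gripper_width: 0.0
grasp_force: 4.6
```

>>> step_arm --pt "0 0 0 -3 0" --pt "0 0 0 -20 0" --pt "0 0 0 -30 0" --pt "0 0 0 -30 0" --pt "0 0 0 0 0" --pt "0 0 0 0 0"

```text
time: 5.4
tool_pos: [0.6508, 0.0189, 0.3226]
tool_rot: [180.0, -0.0, 74.5]
ft_force: [0.2, -0.2, -0.4]
gripper_width: 0.006
grasp_force: 0.0
```

```bash
python3 - <<'E'
from h import *
d=snap('top','top2'); e=snap('scene','scene2')
a=cv2.resize(d['pixels'][180:310,270:400,::-1],(400,400),interpolation=cv2.INTER_CUBIC)
b=cv2.resize(e['pixels'][195:295,270:370,::-1],(400,400),interpolation=cv2.INTER_CUBIC)
cv2.imwrite('pics/c3.png',np.hstack([a,b]))
E
python3 go.py
```

```text
dial shift 0.05170425421530927 1.3557693292993922
btn shift -93.51084611648301 -102.7611495399258
5.5 [0.64998366 0.01890713 0.32086396] [-1.79859327e+02  4.02746027e-02  7.45272399e+01] [-0.44448965  0.50642296  0.01220387] 0.00795152804929533 r 0.035973852691929875 phi 76.68709362038818 tip z 0.29586396431231077
```

View pics/c3.png

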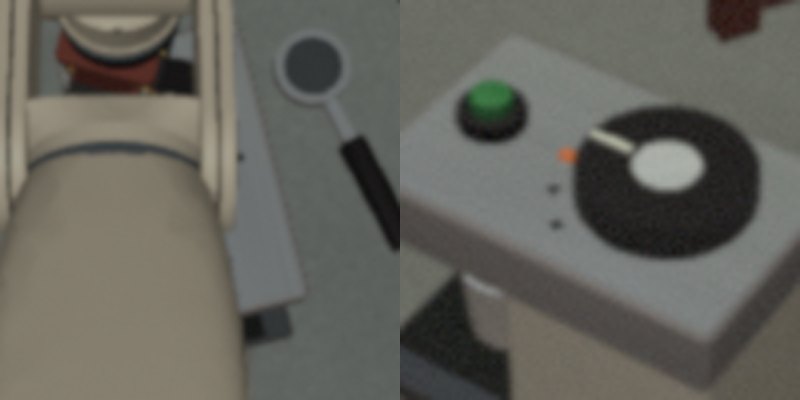

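In the scene crop, the finger is clear of the dial and the pointer tip is at about (318, 228.5), near the orange bar. I'll check the angle in numbers.

Run:
```python
from h import *
e=load('scene2'); C=np.array([.6417,-.0161,.216])
o=C
for k in range(5):
    a=np.radians(193.5)-.9+.45*k; print(.45*k, w2pix(e,C+.048*np.array([np.cos(a),np.sin(a),0]))[0].round(1))
P=pix2w(e,(318.2,228.3),.216)-C; print(np.hypot(*P[:2]), np.degrees(np.arctan2(P[1],P[0]))%360)
```

```text
0.0 [335.7 222. ]
0.45 [326.5 223.8]
0.9 [319.4 228.2]
1.35 [315.7 234.3]
1.8 [316.4 241.1]
0.049991303570955756 195.51283622210158
```

The dial is in the 0.90 stop: the tip matches that prediction within 1 px and is well away from the other stops. Next, move over the button.

>>> step_arm --pt "0 -31 -34 0 0" --pt "0 -31 -34 0 0" --pt "0 -31 -34 0 0" --pt "0 0 0 0 0" --pt "0 0 0 0 0"

```text
time: 6.0
tool_pos: [0.527, -0.0438, 0.3218]
tool_rot: [-179.9, -0.0, 74.5]
ft_force: [-0.5, -0.1, -0.3]
gripper_width: 0.006
grasp_force: 0.0
```

```bash
python3 go.py
```

```text
dial shift 93.42388949656628 103.07090374427307
btn shift -0.2622802709775706 -0.9775744644451482
6.0 [ 0.52701211 -0.04380923  0.3218094 ] [-1.79944560e+02 -4.26714937e-05  7.44591895e+01] [-0.52848244 -0.13179205 -0.32147635] 0.0056533063589649345 r 0.11798777175442829 phi -166.4173205279584 tip z 0.29680939588864347
```

>>> step_arm --pt "0 0 -1 30 0" --pt "0 0 0 30 0" --pt "0 0 0 18 0" --pt "0 0 0 0 0" --pt "0 0 0 3 0" --pt "0 0 0 3 0" --pt "0 0 0 3 0" --pt "0 0 0 2 0" --pt "0 0 0 1 0" --pt "0 0 0 0 0"

```text
time: 7.0
tool_pos: [0.5275, -0.0432, 0.2331]
tool_rot: [179.9, -0.0, 74.5]
ft_force: [2.4, 0.2, 4.1]
gripper_width: 0.008
grasp_force: 1.5
```

>>> step_arm --pt "0 0 0 1.5 0" --pt "0 0 0 1.5 0" --pt "0 0 0 0 0" --pt "0 0 0 0 0"

```text
time: 7.4
tool_pos: [0.5276, -0.0432, 0.2311]
tool_rot: [179.9, -0.0, 74.5]
ft_force: [-1.0, 1.4, 14.3]
gripper_width: 0.007
grasp_force: 7.2
```

The tip is at 0.206 m with 14 N on it, so the button is bottomed. Lifting off.

>>> step_arm --pt "0 0 0 -10 0" --pt "0 0 0 -30 0" --pt "0 0 0 -40 0" --pt "0 0 0 -40 0" --pt "0 0 0 0 0" --pt "0 0 0 0 0"

```text
time: 8.0
tool_pos: [0.5263, -0.0433, 0.3498]
tool_rot: [180.0, 0.0, 74.5]
ft_force: [-0.7, 0.2, -0.8]
gripper_width: 0.01
grasp_force: 0.0
```

Run:
```python
from h import *
e=snap('scene','scene3')
cv2.imwrite('pics/c4.png',cv2.resize(e['pixels'][150:310,220:420,::-1],(800,600),interpolation=cv2.INTER_CUBIC))
```

```text
(no output)
```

View pics/c4.png

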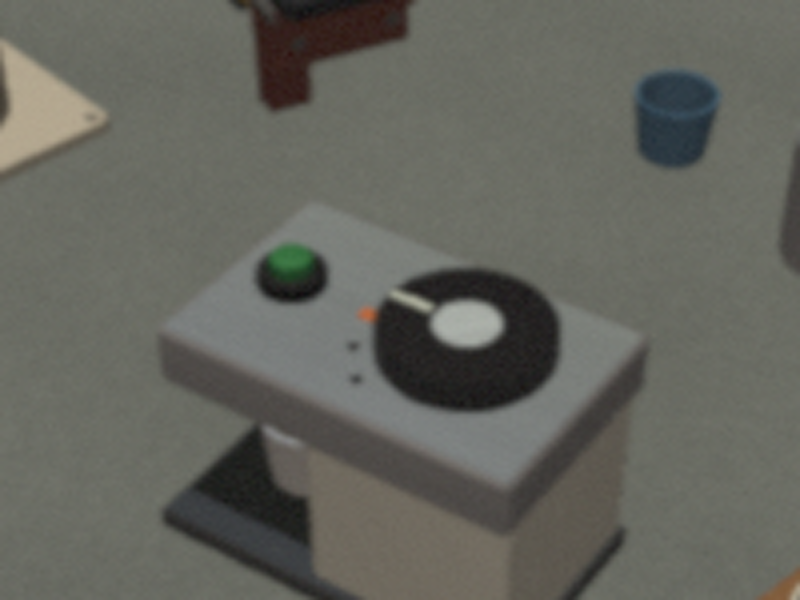

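The picture shows the pointer at (395, 295), still toward the orange mark. The button at (292, 262) is back up and the gripper is clear of everything.

```bash
python3 -c "
from workcell import robot
print(robot.close_job())"
```

```text
the job is handed in; nothing more can be done
None
```

The dial is set in its click stop at the orange mark, the purge button was pressed right down and came back up, nothing was picked up or visibly disturbed, and the job is handed in (about 8 s of the 42 s used; no verdict was returned).

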